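# Refit the speed knob of a hotplate stirrer

### The job

The left-hand (speed) knob of the hotplate stirrer was pulled off for cleaning and lies loose on the bench: put it back on its bare flat-sided shaft, feeling for where the flats meet, until its skirt sits fully down on the sloping panel. Then turn it anticlockwise to the Off stop so that its pointer faces the Off dot on the left of the dial, and let go. Leave the other knob as it is set and everything else on the bench where it stands.

Things in the scene. Friction and masses are not known exactly. Their poses are not given: they have to be found in the camera images.
- knob_mid (a point): centre of the loose knob, a plain grey plastic pointer knob (46 mm across, 34 mm high, about 45 g) standing on its skirt on the bench. On the axis, 17 mm above the underside. x: towards the pointer tip; y: across the grip wing; z: up the axis. Skirt: round, 46 mm diameter, the lower 14 mm. Above it the straight wing: 14 mm thick in y, 20 mm high, flat-sided from x = -19 to +13 mm.
- knob_tip (a point): tip of the loose knob's pointer, where the wing narrows to a point (a black line on top marks this end): 22 mm from the axis along the knob's x, 13 mm above knob_mid; axes as knob_mid.
- knob: the same loose knob, origin on its axis at the underside, axes as knob_mid. There, a D-shaped blind hole along the axis: 14 mm deep, 11.2 mm in diameter, its flat 2 mm from the axis on the pointer (+x) side, so a fitted knob points the way the shaft's flat faces.
- shaft_foot (a point): where the axis of the bare shaft meets the face of the stirrer's sloping panel. z: out along the shaft, 35 degrees from vertical, leaning to the robot's side; x: straight up the slope; y: level to the panel's left, towards the Off dot. The axes do not turn with the shaft. The panel is flat 50 mm around. Fully home, the knob's skirt lies on the panel: knob_mid is 17 mm along z from here.
- shaft_end (a point): middle of the bare shaft's end, 13 mm out from shaft_foot, same axes. Steel, 10 mm diameter, one flat 1.5 mm from the axis. The flat's facing is not given: anywhere from 29 degrees anticlockwise to 40 clockwise of up the slope (x). Until it is met within about 6 degrees the knob rests on this end, 13 mm short of home. It turns with 0.06 N m of friction, no spring.
- off_dot (a point): the white Off dot on the panel, 34.5 mm to the left (y) of shaft_foot; axes as shaft_foot. Turned anticlockwise (seen facing the panel) to its hard stop, a fitted knob points at this dot, give or take 10 degrees of play. The other stop is at the right, half a turn away.
- stirrer: the hotplate stirrer, white housing 200 mm wide, 270 mm deep, 101 mm high, heavy and fixed to the bench. Origin at bench level under the middle of the sloping panel (mid-way between the two shafts, which are 100 mm apart); x to its back, y to its left, z up. The panel's middle is 57.5 mm above the bench; behind it the white top plate, 101 mm high, begins 50 mm behind the origin and ends 216 mm behind it.
- heat_knob_tip (a point): pointer tip of the other knob, the same pattern, already fitted on the right-hand shaft 100 mm to the right of the bare one; 22 mm from its axis, 30 mm above the panel. Not to be turned.
- beaker: glass beaker 68 mm in diameter, 92 mm high, on the stirrer's top plate; origin at its underside centre. Leave alone.
- weigh_bottle: small glass weighing bottle with a knobbed lid, 39 mm in diameter, 48 mm high; origin at its underside centre. Leave alone.
- cream_jar: small white plastic jar with a black screw lid, 42 mm in diameter, 34 mm high; origin at its underside centre. Leave alone.
- amber_bottle: amber glass bottle 72 mm in diameter, 150 mm high; origin at its underside centre. Leave alone.
- stapler: blue and black stapler, 135 by 36 mm, about 55 mm high; origin at its underside centre. Leave alone.
- dish_stack: stack of clear dishes 92 mm in diameter, 60 mm high; origin at its underside centre. Leave alone.
- driver: screwdriver 160 mm long, handle 26 mm thick, lying on the bench; origin under its middle, x points along it to the tip. Leave alone.
Things that resemble listed ones, but are neither listed nor needed, are in the scene too. Leave any orange or pink look-alike of the knob alone.

How it is judged:
By the outcome, as a careful person would: the job done as asked, in the order asked, and still so for the second after the job is handed in, with the robot touching nothing.
It also fails if it takes over 58 s, if anything falls off the work surface, if the arm or the gripper's body presses on something with over 40 N, if the wrist force passes 120 N, or if a joint passes its speed limit or range.

### The arm

A 6-joint arm with a two-finger parallel gripper is mounted at the origin on the work surface. World frame = base frame: x ahead of the robot, y to its left, z up, the work surface at z = 0. Lengths are in m, angles in rad, forces in N, time in s.
With the tool pointing down it reaches from about 0.375 to 0.75 m from the base axis. Payload 9 kg.
Tool frame: the origin (TCP) lies on the centre line of the jaws, within the pads' length; the fingertips stand 8 mm ahead of it and the grasp point (between the pads) lies 11 mm behind it; z points along the fingers, y is the line along which they close (so a half turn about z gives the same grasp; the last joint's range is limited). The gripper opens to 85 mm and grips with 20 to 120 N. Pads are 22 mm wide; open, the fingers measure 114 mm over their backs; the gripper's body (76 mm by 85 mm) begins 54 mm behind the grasp point. The pads swing forward as they close: fully open they stand 13 mm farther back than shut.
Start: joints at [-1.348, 0.104, 0.097, 1.564, 0, 1.353], TCP at [0.256, -0.543, 0.214] pointing down, gripper open.
Joint ranges: [-2.99, 2.99], [-0.84, 1.86], [-1.1, 1.16], [-1.84, 2.11], [-1.51, 1.56], [-3.14, 3.14]. Speed limits (rad/s): [2.22, 2.22, 2.57, 3.14, 3.14, 3.14].

### API

Orientations are given as a unit quaternion [x, y, z, w].
In Python, from rig import state, imaging, ctrl gives the robot as it stands.
- The arm moves only by the tool servo_tool, never from a script. Its argument "targets" is a list of rows, each an object with "delta_pos": the shift along the tool's x, y, z in m, a list of three; "rot": the turn, a rotation vector about the tool's x, y, z in rad, a list of three. In form: [{"delta_pos": [dx, dy, dz], "rot": [rx, ry, rz]}, ...]. A call has 1 to 5 rows; each row shifts and turns the commanded pose from where the row before left it, along the tool's axes as they then stand; what a row does not reach is not made up. A row lasts 1/10 s, in which the tool goes at most 50 mm and 8.59 degrees, less where a joint would pass 70% of its speed; a pose out of reach is approached as far as the arm can. A call with a gripper value outside its range is refused whole. "hand" is the opening, from -1 (shut) to 1 (fully open), set as the call begins (left out, the last holds). The fingers move at their own pace and stop on an object; "squeeze" is the grip in N (left out, the last holds). Time passes only in rows, so rows that do not move let the fingers close. It gives the time, the measured TCP pose, the force, the opening and the grip force at its end, in the units of the state.
- state(): the state, without advancing time (a new reading comes with each control period).
- imaging.capture(name): name is "scene" or "top" or "wrist"; returns the picture (400x640x3 uint8, red, green, blue); there is no depth.
- imaging.camera_info(name): a dict with "K" (3x3 intrinsics, pixels), "position" and "rotation" of the camera in the world. Camera axes: x right, y down, z forward; pixel columns grow to the right and rows downward; lengths in m; the calibration is good to about 2 mm. The wrist camera is an equidistant fisheye: a pixel r from the principal point sees the ray r / f radians off the axis. A picture is of the moment at which its call begins: read the wrist's pose just before it. camera_info takes no time and is no camera call; for the wrist camera it gives the pose at the moment of the call.
- ctrl.close_job(): hands the job in; it is judged then, once.
The state is a dict: "time_s": time; "joint_positions": joint angles; "joint_velocities": joint speeds; "effort": joint torques, N m; "ee_pos": TCP position; "ee_rot": TCP orientation; "wrist_force": force on the tool from outside, world axes, zero at the start; "torque": the same for the moment, N m; "width": opening from 0.0 (shut) to 1.0 (fully open); "grip_force": force on a finger pad.
Only numpy, scipy, OpenCV 4.12 (cv2) and the standard library are available. Lean on these libraries where they do the work, as an engineer would, in place of code of your own. Each camera call takes 0.05 s, during which the arm holds its last target. There are 200 camera calls.

## Working session

There is one attempt and no reset: what is moved stays moved. The work goes in short steps, Python scripts to look and compute and a tool call to move; the robot and the scene stay as the last step left them, time stands still between calls to the robot, and variables do not carry over. Pictures are saved under pics/ and viewed, at most 10 in all, crops included, and the job is handed in when it is done.

Besides the shell and the picture viewer there is one more tool, called after "Request:" as name(argument=value, ...), one argument or row to a line, values as JSON. servo_tool: Moves the arm, as the interface text tells. Its arguments: {"type":"object","properties":{"targets":{"type":"array"},"hand":{"type":"number"},"squeeze":{"type":"number"}},"required":["targets"]}

```bash
ls; mkdir -p pics
python3 - <<'E'
from rig import state, imaging, ctrl
import cv2,numpy as np
a=imaging.capture("scene");b=imaging.capture("top")
cv2.imwrite("pics/scene.png",a[...,::-1]);cv2.imwrite("pics/top.png",b[...,::-1])
for n in("scene","top","wrist"):
    print(n,imaging.camera_info(n))
print(state())
E
```

```text
pics
scene {'K': array([[424.55969594,   0.        , 317.41670747],
       [  0.        , 424.55969594, 196.78601145],
       [  0.        ,   0.        ,   1.        ]]), 'position': array([1.20261773, 0.17814124, 1.07853215]), 'rotation': array([ 0.54286966,  0.79340025, -0.22591608, -0.15738647])}
top {'K': array([[373.82100668,   0.        , 314.24745848],
       [  0.        , 373.82100668, 193.75983124],
       [  0.        ,   0.        ,   1.        ]]), 'position': array([ 0.47748012, -0.02451492,  1.20837845]), 'rotation': array([ 0.70709724, -0.70505226,  0.04012351, -0.03612349])}
wrist {'K': array([[309.70691629,   0.        , 325.63091047],
       [  0.        , 309.70691629, 198.05141423],
       [  0.        ,   0.        ,   1.        ]]), 'position': array([ 0.31767081, -0.51363369,  0.37315749]), 'rotation': array([ 0.83679353, -0.53050626, -0.07302696,  0.11404721])}
{'time_s': 0.1, 'joint_positions': array([-1.34769459e+00,  1.04657150e-01,  9.65608270e-02,  1.56387988e+00,
        1.53725748e-05,  1.35312770e+00]), 'joint_velocities': array([-0.00030436, -0.00046349,  0.00246191, -0.00029502,  0.00087932,
        0.00070849]), 'effort': array([ 6.63313171e-03, -5.58210289e+01,  5.04716885e+01,  1.30084378e-02,
       -2.35587659e-04, -1.75496984e-05]), 'ee_pos': array([ 0.255943  , -0.54233556,  0.21309739]), 'ee_rot': array([ 9.75813151e-01,  2.18605458e-01,  6.08365951e-06, -5.89957223e-04]), 'wrist_force': array([-0.42511926, -0.74185753, -0.56357492]), 'torque': array([ 0.01108039, -0.01602664,  0.03641129]), 'grip_force': 0.0, 'width': 1.0009231075945235}
```

View pics/scene.png

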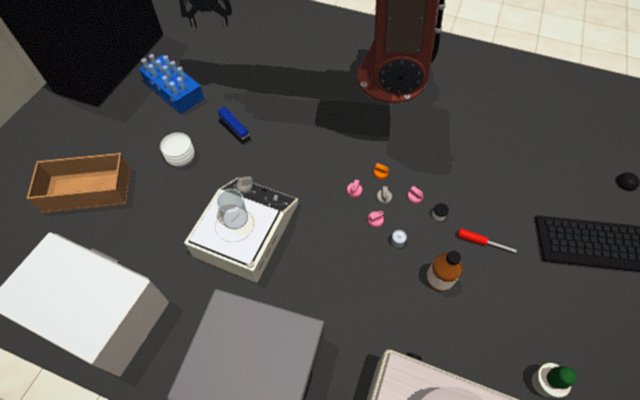

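View pics/top.png

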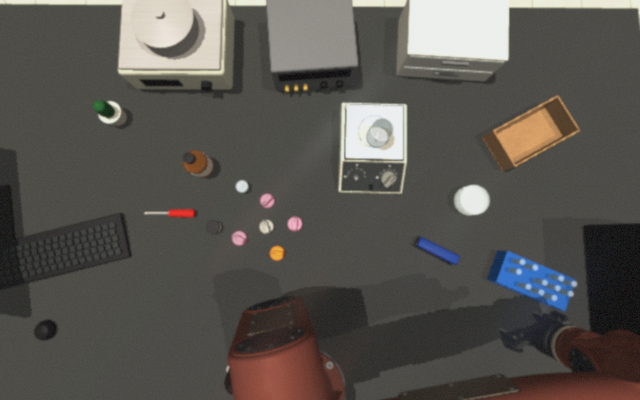

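Scene view: the grey knob is at about (385,194), the panel around (262,192). Top view: the knob is at (266,227), the bare shaft at about (356,173), the heat knob at (388,178), and the arm starts at the right. Next I'll make enlarged crops.

```bash
cat > h.py <<'E'
import numpy as np,cv2
from scipy.spatial.transform import Rotation as R
from rig import state, imaging, ctrl
def ray(name,uv,ci=None):
    c=ci or imaging.camera_info(name);K=c["K"];d=np.array([(uv[0]-K[0,2])/K[0,0],(uv[1]-K[1,2])/K[1,1],1.])
    if name=="wrist":
        r=np.hypot(d[0],d[1]);d=np.array([d[0]/r*np.sin(r),d[1]/r*np.sin(r),np.cos(r)]) if r>1e-9 else np.array([0,0,1.])
    d=R.from_quat(c["rotation"]).apply(d);return c["position"],d/np.linalg.norm(d)
def onz(name,uv,z,ci=None):
    p,d=ray(name,uv,ci);return p+d*(z-p[2])/d[2]
def tri(rays):
    A=sum(np.eye(3)-np.outer(d,d) for p,d in rays);b=sum((np.eye(3)-np.outer(d,d))@p for p,d in rays)
    return np.linalg.solve(A,b)
def proj(name,P,ci=None):
    c=ci or imaging.camera_info(name);K=c["K"];q=R.from_quat(c["rotation"]).inv().apply(np.asarray(P)-c["position"])
    if name=="wrist":
        r=np.hypot(q[0],q[1]);t=np.arctan2(r,q[2]);u=q[:2]/r*t
    else:u=q[:2]/q[2]
    return K[0,0]*u[0]+K[0,2],K[1,1]*u[1]+K[1,2]
E
python3 - <<'E'
from h import *
a=cv2.imread("pics/scene.png");b=cv2.imread("pics/top.png")
f=lambda im,x,y:cv2.resize(im[y:y+50,x:x+66],None,fx=6,fy=6,interpolation=cv2.INTER_CUBIC)
m=np.vstack([np.hstack([f(a,352,165),f(a,232,170)]),np.hstack([f(b,233,200),f(b,340,148)])])
cv2.imwrite("pics/m.png",m)
K=onz("top",(266,227),.025);print("knob",K,tri([ray("top",(266,227)),ray("scene",(385,194))]))
print(onz("top",(356,173),.06),onz("top",(388,178),.08))
for p in[(343,192),(403,193),(341,104),(406,104)]:print(onz("top",p,.1 if p[1]<150 else .02))
E
```

```text
knob [0.49979811 0.12072704 0.025     ] [0.499522   0.12419299 0.01322093]
[ 0.66723616 -0.16057515  0.06      ] [ 0.64882641 -0.25584183  0.08      ]
[ 0.61215665 -0.12309573  0.02      ]
[ 0.60955617 -0.31533338  0.02      ]
[ 0.87436357 -0.11187684  0.1       ]
[ 0.87529267 -0.31128767  0.1       ]
```

View pics/m.png

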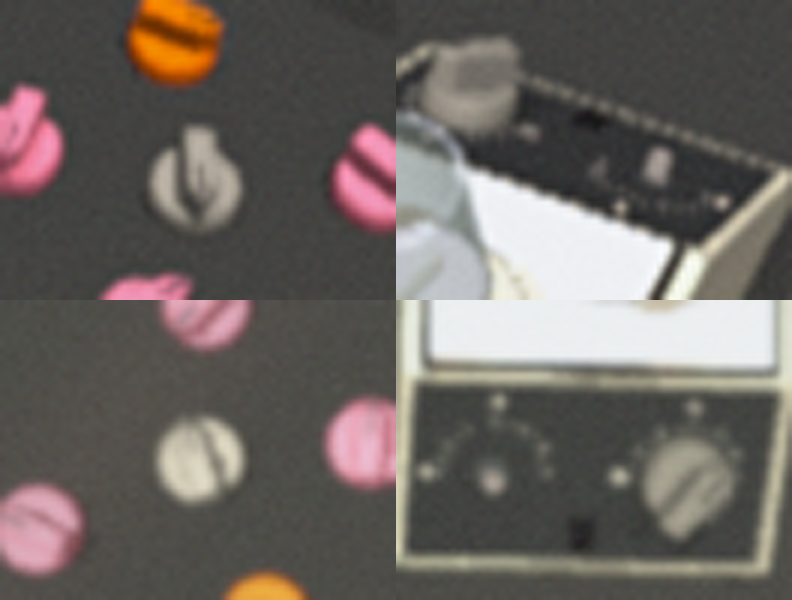

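The loose knob's wing lies about 20° from world x, with the pointer end still unclear. The top view shows the shaft end at about (356,178) and the Off dot at (345.3,176.3). I'll move above the knob and look with the wrist camera.

Request:
servo_tool(
  targets=[
    {"delta_pos": [0.034,-0.033,-0.003],"rot": [0,0,0]},
    {"delta_pos": [0.034,-0.033,-0.003],"rot": [0,0,0]},
    {"delta_pos": [0.034,-0.033,-0.003],"rot": [0,0,0]},
    {"delta_pos": [0.034,-0.033,-0.003],"rot": [0,0,0]},
    {"delta_pos": [0.034,-0.033,-0.003],"rot": [0,0,0]},
  ],
)

```text
time_s: 0.6
ee_pos: [0.3396, -0.319, 0.2285]
ee_rot: [0.976, 0.218, 0.0, -0.0]
wrist_force: [0.2, -0.1, 0.4]
width: 0.997
grip_force: 0.0
```

Request:
servo_tool(
  targets=[
    {"delta_pos": [0.034,-0.033,-0.003],"rot": [0,0,0]},
    {"delta_pos": [0.034,-0.033,-0.003],"rot": [0,0,0]},
    {"delta_pos": [0.034,-0.033,-0.003],"rot": [0,0,0]},
    {"delta_pos": [0.034,-0.033,-0.003],"rot": [0,0,0]},
    {"delta_pos": [0.034,-0.033,-0.003],"rot": [0,0,0]},
  ],
)

```text
time_s: 1.1
ee_pos: [0.4229, -0.0973, 0.2438]
ee_rot: [0.976, 0.218, 0.0, 0.0]
wrist_force: [0.6, 0.2, -0.3]
width: 1.001
grip_force: 0.0
```

Request:
servo_tool(
  targets=[
    {"delta_pos": [0.034,-0.033,-0.003],"rot": [0,0,0]},
    {"delta_pos": [0.034,-0.033,-0.003],"rot": [0,0,0]},
    {"delta_pos": [0.034,-0.033,-0.003],"rot": [0,0,0]},
    {"delta_pos": [0.034,-0.033,-0.003],"rot": [0,0,0]},
    {"delta_pos": [0.034,-0.033,-0.003],"rot": [0,0,0]},
  ],
)

```text
time_s: 1.6
ee_pos: [0.5063, 0.1248, 0.2586]
ee_rot: [0.976, 0.219, -0.0, 0.0]
wrist_force: [1.4, -0.5, 0.2]
width: 0.999
grip_force: 0.0
```

```bash
cat > w.py <<'E'
from h import *
import sys,pickle
n=sys.argv[1]
s=state();ci=imaging.camera_info("wrist");a=imaging.capture("wrist")
cv2.imwrite(f"pics/{n}.png",a[...,::-1]);pickle.dump((s,ci),open(f"{n}.pkl","wb"))
print(s["time_s"],s["ee_pos"],s["ee_rot"],s["joint_positions"],s["width"],s["wrist_force"])
E
python3 w.py w1; python3 -c "
from h import *
print(proj('wrist',(.5,.122,.03)))"
```

```text
1.6 [0.50626864 0.12479822 0.2586386 ] [ 9.75779544e-01  2.18756198e-01 -4.18693309e-05  7.43805551e-05] [-9.39178154e-03 -1.20039120e-01 -4.40433396e-02  1.64683974e+00
 -1.63930960e-04  2.69112165e+00] 0.9994206891389428 [ 1.42862166 -0.54809822  0.15423235]
(np.float64(329.2284709490171), np.float64(175.73658577536278))
```

View pics/w1.png

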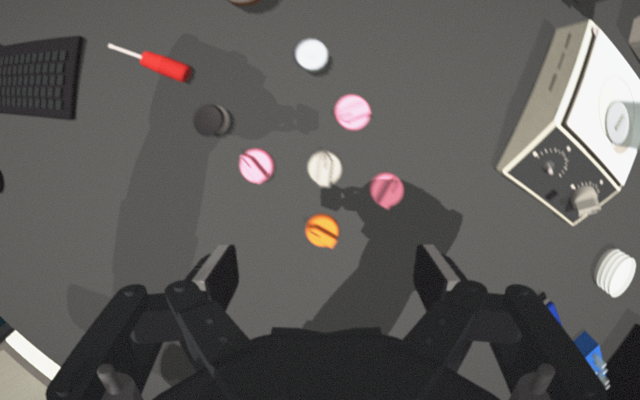

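The wrist view has the grey knob at (325,168), the pink and orange look-alikes around it, and the stirrer panel at (560,165). I'll zoom in on both.

Run:
```python
import cv2,numpy as np
a=cv2.imread("pics/w1.png")
f=lambda x,y,w,h,k:cv2.resize(a[y:y+h,x:x+w],None,fx=k,fy=k,interpolation=cv2.INTER_CUBIC)
m=np.hstack([f(300,143,50,50,8),f(525,135,50,50,8)])
cv2.imwrite("pics/m2.png",cv2.convertScaleAbs(m,alpha=.9))
from h import *
import pickle
s,ci=pickle.load(open("w1.pkl","rb"))
for z in(.007,.034):print(onz("wrist",(325,168),z,ci))
```

```text
[0.50177503 0.12337457 0.007     ]
[0.50611582 0.12536415 0.034     ]
```

View pics/m2.png

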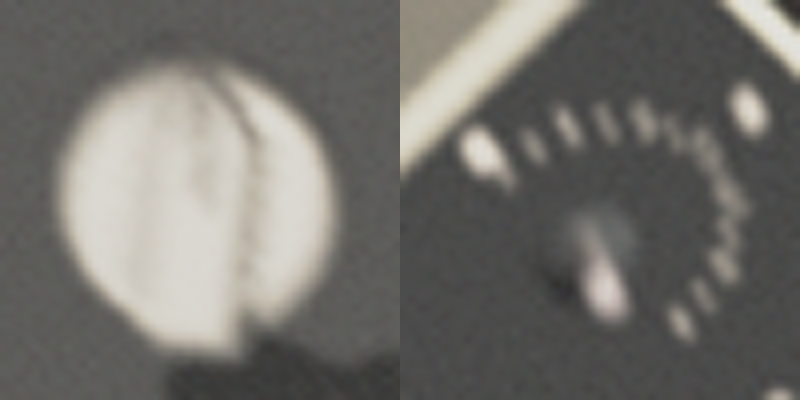

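Run:
```python
from h import *
import pickle
s,ci=pickle.load(open("w1.pkl","rb"))
c=lambda x,y:(300+x/8-.5,143+y/8-.5)
tip=onz("wrist",c(200,68),.030,ci);bl=onz("wrist",c(197,350),.034,ci);e1=onz("wrist",c(240,325),.034,ci);e2=onz("wrist",c(256,160),.034,ci)
print(tip,bl,np.degrees(np.arctan2(*(tip-bl)[1::-1])),np.degrees(np.arctan2(*(e2-e1)[1::-1])))
# skirt centre by mask (top view and wrist)
a=cv2.imread("pics/w1.png")
m=(a[143:193,300:350].min(2)>110).astype(np.uint8);m[43:]=0
(x,y),r=cv2.minEnclosingCircle(max(cv2.findContours(m,0,1)[0],key=cv2.contourArea));print(x+300,y+143,r)
b=cv2.imread("pics/top.png")[205:250,245:290];m=((b.min(2)>110)&(np.ptp(b,2)<40)).astype(np.uint8)
ct=max(cv2.findContours(m,0,1)[0],key=cv2.contourArea);(x,y),r=cv2.minEnclosingCircle(ct);M=cv2.moments(ct);print(x+245,y+205,r,M['m10']/M['m00']+245,M['m01']/M['m00']+205,onz("top",(x+245,y+205),.014))
```

```text
[0.52493399 0.1349394  0.03      ] [0.48424588 0.11629163 0.034     ] 24.622463870114387 20.020208483384142
324.3500003814697 167.72142791748047 18.723655700683594
265.95000076293945 226.29999923706055 7.320788860321045 265.74460431654677 226.18225419664267 [0.50222368 0.12227262 0.014     ]
```

Request:
servo_tool(
  targets=[
    {"delta_pos": [0,0,0.02],"rot": [0,0,-0.148]},
    {"delta_pos": [0,0,0.02],"rot": [0,0,-0.148]},
    {"delta_pos": [0,0,0.02],"rot": [0,0,-0.148]},
    {"delta_pos": [0,0,0.02],"rot": [0,0,-0.148]},
    {"delta_pos": [0,0,0.02],"rot": [0,0,-0.148]},
  ],
  hand=-0.1,
  squeeze=40,
)

```text
time_s: 2.15
ee_pos: [0.5057, 0.1226, 0.1576]
ee_rot: [0.829, 0.559, -0.0, -0.0]
wrist_force: [0.2, 0.1, 0.5]
width: 0.449
grip_force: 0.0
```

Request:
servo_tool(
  targets=[
    {"delta_pos": [0,0,0],"rot": [0,0,-0.148]},
    {"delta_pos": [0,0,0],"rot": [0,0,-0.148]},
    {"delta_pos": [0,0,0],"rot": [0,0,-0.148]},
    {"delta_pos": [0,0,0],"rot": [0,0,-0.148]},
    {"delta_pos": [0,0,0],"rot": [0,0,-0.148]},
  ],
)

```text
time_s: 2.65
ee_pos: [0.5058, 0.1225, 0.1584]
ee_rot: [0.571, 0.821, -0.0, -0.0]
wrist_force: [0.3, -0.5, 0.6]
width: 0.45
grip_force: 0.0
```

Request:
servo_tool(
  targets=[
    {"delta_pos": [0,0,0],"rot": [0,0,-0.148]},
    {"delta_pos": [0,0,0],"rot": [0,0,-0.148]},
    {"delta_pos": [0,0,0],"rot": [0,0,-0.148]},
    {"delta_pos": [0,0,0],"rot": [0,0,-0.148]},
    {"delta_pos": [0,0,0],"rot": [0,0,-0.148]},
  ],
)

```text
time_s: 3.15
ee_pos: [0.5058, 0.1225, 0.1584]
ee_rot: [0.235, 0.972, -0.0, -0.0]
wrist_force: [-0.9, 0.0, 0.1]
width: 0.45
grip_force: 0.0
```

Request:
servo_tool(
  targets=[
    {"delta_pos": [0,0,0],"rot": [0,0,-0.148]},
    {"delta_pos": [0,0,0],"rot": [0,0,-0.148]},
    {"delta_pos": [0,0,0],"rot": [0,0,-0.148]},
    {"delta_pos": [0,0,0],"rot": [0,0,-0.148]},
    {"delta_pos": [0,0,0],"rot": [0,0,-0.148]},
  ],
)

```text
time_s: 3.65
ee_pos: [0.5058, 0.1225, 0.1584]
ee_rot: [-0.132, 0.991, 0.0, -0.0]
wrist_force: [-0.8, -0.3, -0.4]
width: 0.451
grip_force: 0.0
```

Request:
servo_tool(
  targets=[
    {"delta_pos": [0,0,0],"rot": [0,0,-0.12]},
    {"delta_pos": [0,0,0],"rot": [0,0,0]},
  ],
)

```text
time_s: 3.85
ee_pos: [0.5058, 0.1225, 0.1584]
ee_rot: [-0.189, 0.982, 0.0, -0.0]
wrist_force: [0.5, 0.4, -0.3]
width: 0.45
grip_force: 0.0
```

```bash
python3 w.py w2
python3 - <<'E'
from h import *
import pickle
s,ci=pickle.load(open("w2.pkl","rb"))
print(proj("wrist",(.503,.124,.02),ci))
u,v=map(int,proj("wrist",(.503,.124,.02),ci))
a=cv2.imread("pics/w2.png")
x0,y0=max(u-45,0),max(v-45,0)
cv2.imwrite("pics/w2c.png",cv2.resize(a[y0:v+45,x0:u+45],None,fx=6,fy=6,interpolation=cv2.INTER_CUBIC));print(x0,y0)
E
```

```text
3.85 [0.50581734 0.1225345  0.15841212] [-1.89273430e-01  9.81924362e-01  3.61485431e-05 -3.37368319e-04] [-1.39505551e-02 -1.42474266e-01 -2.46797009e-01  1.46714895e+00
 -6.61473266e-05 -3.94794853e-01] 0.45043246426979766 [ 0.46447709  0.38839364 -0.29016004]
(np.float64(328.24800721955734), np.float64(181.2261477655389))
283 136
```

View pics/w2c.png

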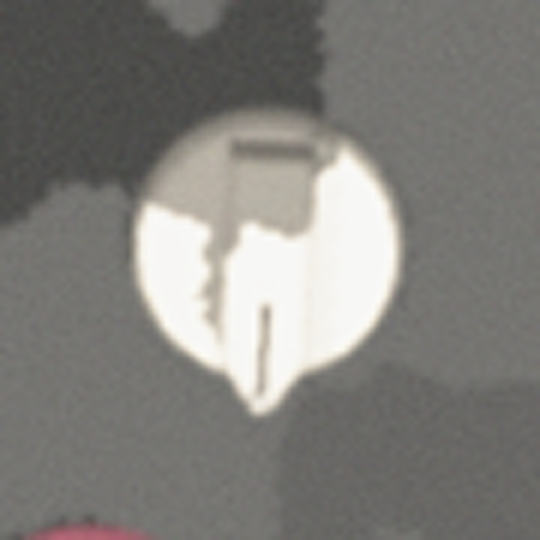

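The close view shows the black line and tip at the bottom (tip at crop (258,412)), the blunt end at (270,150), and the skirt centre at about (267,241). So the pointer faces away from the robot.

Run:
```python
from h import *
import pickle
s,ci=pickle.load(open("w2.pkl","rb"))
g=lambda x,y,z:onz("wrist",(283+x/6-.4,136+y/6-.4),z,ci)
tip=g(258,412,.030);bl=g(271,150,.034);l1=g(267,305,.034);l2=g(262,400,.033)
sk=g(267,241,.012)
an=lambda a,b:np.degrees(np.arctan2(*(a-b)[1::-1]))
print(tip,bl,sk,an(tip,bl),an(l2,l1))
Rt=R.from_quat(s["ee_rot"]);print(Rt.as_matrix()[:,0],np.degrees(np.arctan2(*Rt.as_matrix()[1::-1,0])))
t=np.radians(an(tip,bl));d=np.array([np.cos(t),np.sin(t),0]);
for ax in(tip-.022*d,bl+.019*d,sk):print(ax,Rt.inv().apply(ax-s["ee_pos"]))
```

```text
[0.52320499 0.12927189 0.03      ] [0.48219071 0.11502212 0.034     ] [0.49979504 0.12153475 0.012     ] 19.15898911734104 19.00757833025634
[-9.28350910e-01 -3.71704409e-01  6.48856426e-04] -158.17922410144942
[0.50242354 0.1220517  0.03      ] [0.00324678 0.00078777 0.12841442]
[0.50013833 0.12125774 0.034     ] [0.00566597 0.00090091 0.12441601]
[0.49979504 0.12153475 0.012     ] [0.00586742 0.00128131 0.14641622]
```

Request:
servo_tool(
  targets=[
    {"delta_pos": [0.0045,0.001,0.03],"rot": [0,0,0.045]},
    {"delta_pos": [0,0,0.035],"rot": [0,0,0]},
    {"delta_pos": [0,0,0.035],"rot": [0,0,0]},
    {"delta_pos": [0,0,0.02],"rot": [0,0,0]},
    {"delta_pos": [0,0,0.0135],"rot": [0,0,0]},
  ],
)

```text
time_s: 4.4
ee_pos: [0.5002, 0.1218, 0.0232]
ee_rot: [-0.165, 0.986, 0.0, -0.001]
wrist_force: [0.7, -0.2, 0.6]
width: 0.448
grip_force: 0.0
```

Request:
servo_tool(
  targets=[
    {"delta_pos": [0,0,0],"rot": [0,0,0]},
    {"delta_pos": [0,0,0],"rot": [0,0,0]},
    {"delta_pos": [0,0,0],"rot": [0,0,0]},
    {"delta_pos": [0,0,0],"rot": [0,0,0]},
    {"delta_pos": [0,0,0],"rot": [0,0,0]},
  ],
  hand=-1,
  squeeze=40,
)

```text
time_s: 4.9
ee_pos: [0.5021, 0.1218, 0.0261]
ee_rot: [-0.166, 0.986, -0.0, 0.001]
wrist_force: [0.2, 0.7, -1.0]
width: -0.001
grip_force: 0.0
```

```bash
python3 w.py w3
```

```text
4.9 [0.50213076 0.1218296  0.0260966 ] [-1.66224207e-01  9.86087765e-01 -1.76831860e-04  6.34317031e-04] [-1.54291861e-02 -9.82275990e-02 -4.48530030e-01  1.21918215e+00
 -1.17641453e-04 -3.49428056e-01] -0.0005934134621021004 [ 0.15221917  0.7286021  -1.02048558]
```

View pics/w3.png

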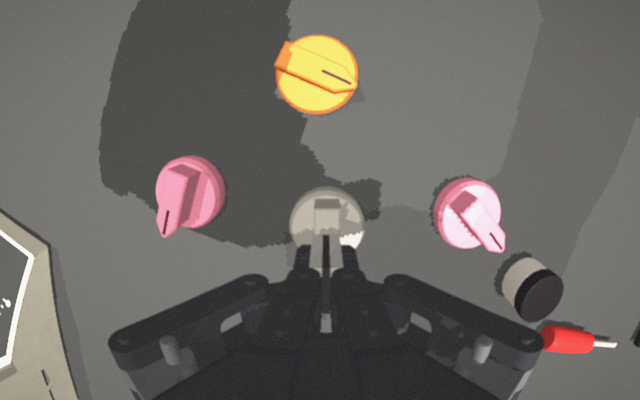

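Run:
```python
import cv2
from h import *
a=cv2.imread("pics/w3.png");cv2.imwrite("pics/w3c.png",cv2.convertScaleAbs(cv2.resize(a[180:345,250:400],None,fx=4,fy=3.6,interpolation=cv2.INTER_CUBIC),alpha=1.3,beta=20))
s=state();M=R.from_quat(s["ee_rot"])
for d in(.008,0,-.011):
  for y in(-.007,0,.007):print(d,y,proj("wrist",s["ee_pos"]+M.apply([0,y,d])))
print(s["width"],s["grip_force"])
```

```text
0.008 -0.007 (np.float64(313.92803953922345), np.float64(232.5491966371364))
0.008 0 (np.float64(325.922573448345), np.float64(232.56377134931446))
0.008 0.007 (np.float64(337.9163164189479), np.float64(232.54392031669204))
0 -0.007 (np.float64(313.42101828490553), np.float64(237.8577461926601))
0 0 (np.float64(325.93477339253434), np.float64(237.87644164930074))
0 0.007 (np.float64(338.4476304750797), np.float64(237.85193378091608))
-0.011 -0.007 (np.float64(312.6525905338021), np.float64(245.93669972761688))
-0.011 0 (np.float64(325.9532623171182), np.float64(245.96265748513548))
-0.011 0.007 (np.float64(339.2528564089223), np.float64(245.9299838497139))
6.119904693804629e-05 0.0
```

View pics/w3c.png

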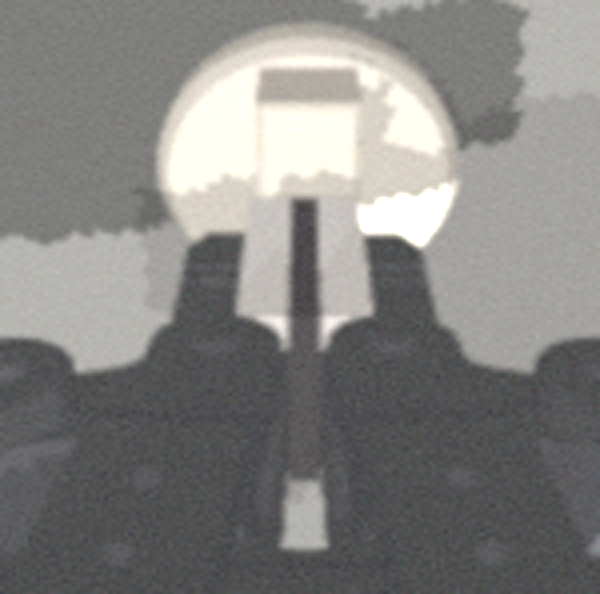

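```bash
python3 - <<'E'
from h import *
import pickle
s,ci=pickle.load(open("w3.pkl","rb"));M=R.from_quat(s["ee_rot"])
print(ci["position"])
g=lambda x,y:(250+x/4-.4,180+y/3.6-.4)
for n,p,z in[("wing end L",(260,100),.034),("wing end R",(360,100),.034),("skirt L",(160,160),.014),("skirt R",(459,160),.014),("skirt back",(309,28),.007)]:
    q=onz("wrist",g(*p),z,ci);print(n,q,M.inv().apply(q-s["ee_pos"]))
E
python3 - <<'E'
import sys;sys.path.insert(0,'.')
from h import *
b=imaging.capture("top");a=imaging.capture("scene")
f=lambda im,x,y:cv2.resize(im[y:y+50,x:x+60,::-1],None,fx=6.6,fy=6.6,interpolation=cv2.INTER_CUBIC)
cv2.imwrite("pics/m4.png",np.hstack([f(a,355,165),f(b,235,200)]))
E
```

```text
[0.43831576 0.09961625 0.18607714]
wing end L [0.48488333 0.10966133 0.034     ] [ 0.02027393 -0.00584616 -0.0079243 ]
wing end R [0.48066866 0.12181204 0.034     ] [ 0.0202724   0.00701476 -0.0079315 ]
skirt L [0.50576397 0.10021433 0.014     ] [ 0.00366798 -0.02160507  0.01210433]
skirt R [0.49119621 0.14222945 0.014     ] [0.00365717 0.0228639  0.01207946]
skirt back [0.47895827 0.11436227 0.007     ] [0.02436268 0.00055249 0.01906727]
```

View pics/m4.png

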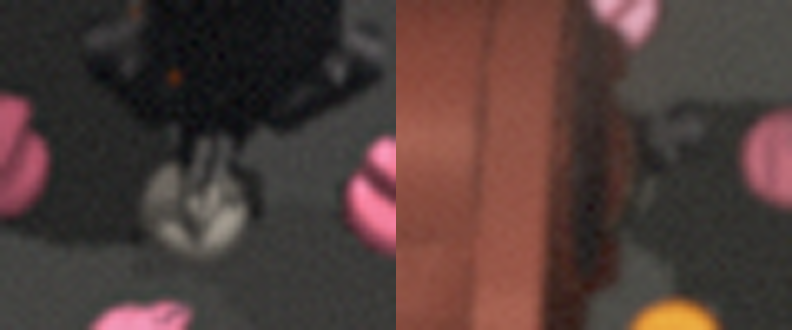

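The scene crop shows the knob still standing under the fingertips, apparently undisplaced. Next I'll check the depth of the fingertips.

Run:
```python
from h import *
import pickle
s,ci=pickle.load(open("w3.pkl","rb"));M=R.from_quat(s["ee_rot"])
g=lambda x,y:(250+x/4-.4,180+y/3.6-.4)
for p in[(250,195),(365,195),(290,197),(320,197),(185,238),(430,238)]:
    c,d=ray("wrist",g(*p),ci);c=M.inv().apply(c-s["ee_pos"]);d=M.inv().apply(d)
    for X in(.011,):
        q=c+d*(X-c[0])/d[0];print(p,q)
s=state();print(s["time_s"],s["ee_pos"],s["width"],s["grip_force"],s["wrist_force"])
```

```text
(250, 195) [ 0.011      -0.00671322 -0.02114033]
(365, 195) [ 0.011       0.00718284 -0.02115451]
(290, 197) [ 0.011      -0.00187158 -0.02182762]
(320, 197) [ 0.011       0.00173555 -0.02182981]
(185, 238) [ 0.011      -0.01332435 -0.03531863]
(430, 238) [ 0.011       0.01372623 -0.03534819]
5.05 [0.50174443 0.12184538 0.0256005 ] -7.571368810415028e-05 0.0 [ 1.09235685 -0.14526835 -0.44968159]
```

Run:
```python
from h import *
import pickle
s,ci=pickle.load(open("w1.pkl","rb"));M=R.from_quat(s["ee_rot"])
for p in[(234,247),(416,247)]:
    c,d=ray("wrist",p,ci);c=M.inv().apply(c-s["ee_pos"]);d=M.inv().apply(d)
    Y=np.sign(d[1])*.0425;q=c+d*(Y-c[1])/d[1];print(c,q)
```

```text
[ 0.06811165  0.00021254 -0.16004381] [ 0.0088497  -0.0425     -0.03241316]
[ 0.06811165  0.00021254 -0.16004381] [ 0.00853024  0.0425     -0.0317133 ]
```

The fingers closed above the wing: rays put the real fingertips about 20 mm behind the reported TCP, not 8 mm ahead. The TCP offset is therefore about 28 mm out, so I'll reopen, go 28 mm lower and regrip.

Request:
servo_tool(
  targets=[
    {"delta_pos": [0,0,0],"rot": [0,0,0]},
    {"delta_pos": [0,0,0],"rot": [0,0,0]},
    {"delta_pos": [0,0,0],"rot": [0,0,0]},
  ],
  hand=-0.1,
)

```text
time_s: 5.35
ee_pos: [0.5015, 0.1219, 0.0252]
ee_rot: [-0.166, 0.986, -0.0, -0.0]
wrist_force: [0.6, -0.7, -0.4]
width: 0.448
grip_force: 0.0
```

Request:
servo_tool(
  targets=[
    {"delta_pos": [0,0.0005,0.007],"rot": [0,0,0]},
    {"delta_pos": [0,0,0.007],"rot": [0,0,0]},
    {"delta_pos": [0,0,0.007],"rot": [0,0,0]},
    {"delta_pos": [0,0,0.006],"rot": [0,0,0]},
    {"delta_pos": [0,0,0],"rot": [0,0,0]},
  ],
)

```text
time_s: 5.85
ee_pos: [0.5004, 0.1223, -0.0031]
ee_rot: [-0.166, 0.986, 0.0, -0.001]
wrist_force: [0.2, 0.1, 1.1]
width: 0.447
grip_force: 0.0
```

Request:
servo_tool(
  targets=[
    {"delta_pos": [0,0,0],"rot": [0,0,0]},
    {"delta_pos": [0,0,0],"rot": [0,0,0]},
    {"delta_pos": [0,0,0],"rot": [0,0,0]},
    {"delta_pos": [0,0,0],"rot": [0,0,0]},
  ],
  hand=-1,
  squeeze=50,
)

```text
time_s: 6.25
ee_pos: [0.5017, 0.1223, -0.0013]
ee_rot: [-0.166, 0.986, -0.0, 0.0]
wrist_force: [-0.7, 0.3, 2.0]
width: 0.151
grip_force: 50.3
```

The knob is gripped: width 0.151 and 50 N. Now I'll triangulate the shaft and the Off dot from the existing views and lift at the same time.

Request:
servo_tool(
  targets=[
    {"delta_pos": [0,0,-0.04],"rot": [0,0,0]},
    {"delta_pos": [0,0,-0.04],"rot": [0,0,0]},
    {"delta_pos": [0,0,-0.04],"rot": [0,0,0]},
    {"delta_pos": [0,0,-0.04],"rot": [0,0,0]},
    {"delta_pos": [0,0,0],"rot": [0,0,0]},
  ],
)

```text
time_s: 6.75
ee_pos: [0.5043, 0.1223, 0.1644]
ee_rot: [-0.166, 0.986, -0.001, 0.004]
wrist_force: [1.0, 0.4, 0.9]
width: 0.15
grip_force: 50.0
```

Run:
```python
from h import *
import pickle
s,ci=pickle.load(open("w1.pkl","rb"))
T=lambda x,y:ray("top",(340+(x-396)/6-.4,148+(y-300)/6-.4))
S=lambda x,y:ray("scene",(232+(x-396)/6-.4,170+y/6-.4))
W=lambda x,y:ray("wrist",(525+(x-400)/8-.4,135+y/8-.4),ci)
def t(n,*r):
    P=tri(r);print(n,P,[round(1e3*np.linalg.norm(np.cross(P-p,d)),1) for p,d in r])
t("off",T(428,471),S(722,203),W(485,155))
t("updot",T(499,402),S(621,208),W(747,110))
t("heatoff",T(620,476),S(529,131),)
t("end",T(492,482),S(659,158),W(606,300))
t("end2",T(492,482),S(659,158))
# prior geometry: panel through dots
s=state();print(s["ee_pos"],s["ee_rot"],s["joint_positions"])
```

```text
off [ 0.65812985 -0.12492871  0.05566742] [np.float64(1.5), np.float64(2.3), np.float64(0.9)]
updot [ 0.69001732 -0.15951199  0.07874581] [np.float64(1.4), np.float64(1.7), np.float64(0.3)]
heatoff [ 0.65539163 -0.22523967  0.05573496] [np.float64(1.1), np.float64(1.1)]
end [ 0.6502107  -0.15862295  0.06426832] [np.float64(0.9), np.float64(1.4), np.float64(1.8)]
end2 [ 0.65097865 -0.1581751   0.06366773] [np.float64(0.6), np.float64(0.6)]
[0.50433309 0.122323   0.16442736] [-1.66357405e-01  9.86055592e-01 -8.50351307e-04  4.34275211e-03] [-1.43879054e-02 -1.60547893e-01 -2.52346728e-01  1.47014764e+00
 -1.04775430e-04 -3.48660550e-01]
```

```bash
cat >> h.py <<'E'
FOOT=np.array([.6596,-.1594,.0573]);YAW=np.radians(-1.)
def frame(yaw=YAW):
    t=np.radians(35);B=np.array([[np.cos(t),0,-np.sin(t)],[0,1,0],[np.sin(t),0,np.cos(t)]])  # cols: up-slope x, y, z
    return R.from_euler("z",yaw).as_matrix()@B
def toolrot(phi):  # pointer phi rad anticlockwise of up slope; tool x = -pointer
    F=frame();x=-(np.cos(phi)*F[:,0]+np.sin(phi)*F[:,1]);z=-F[:,2];return R.from_matrix(np.c_[x,np.cross(z,x),z])
def goto(p,Rt,s=None):
    s=s or state();M=R.from_quat(s["ee_rot"])
    print("d",np.round(M.inv().apply(p-s["ee_pos"]),4),"rot",np.round((M.inv()*Rt).as_rotvec(),4))
E
python3 - <<'E'
from h import *
F=frame()
p=FOOT+F@[.05,0,.085];print(p);goto(p,toolrot(0))
E
```

```text
[ 0.65180479 -0.15926393  0.15560675]
d [-0.0468 -0.3144  0.0102] rot [ 0.1058 -0.5957  0.341 ]
```

Request:
servo_tool(
  targets=[
    {"delta_pos": [-0.0067,-0.0449,0],"rot": [0,0,0]},
    {"delta_pos": [-0.0067,-0.0449,0],"rot": [0,0,0]},
    {"delta_pos": [-0.0067,-0.0449,0],"rot": [0,0,0]},
    {"delta_pos": [-0.0067,-0.0449,0],"rot": [0,0,0]},
    {"delta_pos": [-0.0067,-0.0449,0],"rot": [0,0,0]},
  ],
)

```text
time_s: 7.25
ee_pos: [0.6071, -0.0805, 0.1576]
ee_rot: [-0.166, 0.986, 0.0, -0.0]
wrist_force: [-0.1, -0.2, -0.8]
width: 0.148
grip_force: 50.0
```

Request:
servo_tool(
  targets=[
    {"delta_pos": [-0.0067,-0.0449,0],"rot": [0,0,0]},
    {"delta_pos": [-0.0067,-0.0449,0],"rot": [0,0,0]},
    {"delta_pos": [0,0,0],"rot": [0.0176,-0.0993,0.0568]},
    {"delta_pos": [0,0,0],"rot": [0.0176,-0.0993,0.0568]},
    {"delta_pos": [0,0,0],"rot": [0.0176,-0.0993,0.0568]},
  ],
)

```text
time_s: 7.75
ee_pos: [0.6491, -0.16, 0.1563]
ee_rot: [-0.079, 0.985, -0.001, 0.151]
wrist_force: [-0.2, 0.6, 1.2]
width: 0.152
grip_force: 50.0
```

Request:
servo_tool(
  targets=[
    {"delta_pos": [0,0,0],"rot": [0.0176,-0.0993,0.0568]},
    {"delta_pos": [0,0,0],"rot": [0.0176,-0.0993,0.0568]},
    {"delta_pos": [0,0,0],"rot": [0.0176,-0.0993,0.0568]},
    {"delta_pos": [0,0,0],"rot": [0,0,0]},
    {"delta_pos": [0,0,0],"rot": [0,0,0]},
  ],
)

```text
time_s: 8.25
ee_pos: [0.6483, -0.1593, 0.1583]
ee_rot: [0.008, 0.955, -0.003, 0.296]
wrist_force: [0.1, -0.0, 1.3]
width: 0.149
grip_force: 50.0
```

```bash
python3 w.py w4
python3 - <<'E'
from h import *
import pickle
s,ci=pickle.load(open("w4.pkl","rb"));F=frame();M=R.from_quat(s["ee_rot"])
goto(FOOT+F@[.05,0,.085],toolrot(0),s)
for n,P in(("end",FOOT+F@[0,0,.013]),("foot",FOOT),("off",FOOT+F@[0,.0345,0]),("up",FOOT+F@[.0345,0,0])):print(n,proj("wrist",P,ci))
for q in((.02,0,-.035),(0,0,-.0013),(.023,0,-.0013)):print(q,proj("wrist",s["ee_pos"]+M.apply(q),ci))
E
```

```text
8.25 [ 0.64834471 -0.15931703  0.15826476] [ 0.00772132  0.95523539 -0.00287486  0.29573208] [-0.58877747 -0.43916493 -0.62732617  0.85989947  0.31032984 -0.48897852] 0.14908756716074856 [ 0.1301445  -0.02589031  1.34118629]
d [-0.0014  0.0001  0.0041] rot [-0.0002 -0.0104  0.0013]
end (np.float64(326.01226270842403), np.float64(139.94751585266883))
foot (np.float64(326.00182591242356), np.float64(138.7873285691278))
off (np.float64(368.68488956035156), np.float64(139.22897863062997))
up (np.float64(325.93299217842406), np.float64(180.7279094320797))
(0.02, 0, -0.035) (np.float64(325.75129429901966), np.float64(226.92754575611937))
(0, 0, -0.0013) (np.float64(325.7451776065361), np.float64(239.00179398470425))
(0.023, 0, -0.0013) (np.float64(325.75340747000126), np.float64(199.07940685680336))
```

Request:
servo_tool(
  targets=[
    {"delta_pos": [0,0,0.02],"rot": [0,0,0]},
    {"delta_pos": [0,0,0.018],"rot": [0,-0.01,0]},
    {"delta_pos": [0,0,0],"rot": [0,0,0]},
    {"delta_pos": [0,0,0],"rot": [0,0,0]},
  ],
)

```text
time_s: 8.7
ee_pos: [0.6712, -0.16, 0.1282]
ee_rot: [0.008, 0.954, -0.003, 0.301]
wrist_force: [1.0, -0.7, 0.1]
width: 0.15
grip_force: 50.0
```

```bash
python3 w.py w5
python3 - <<'E'
from h import *
import pickle
s,ci=pickle.load(open("w5.pkl","rb"));F=frame()
for n,P in(("end",FOOT+F@[0,0,.013]),("off",FOOT+F@[0,.0345,0]),("up",FOOT+F@[.0345,0,0])):print(n,proj("wrist",P,ci))
a=cv2.imread("pics/w5.png")
u,v=proj("wrist",FOOT+F@[0,0,.013],ci);u=int(u);v=int(v)
A=cv2.resize(a[v-19:v+19,u-20:u+20],None,fx=10,fy=10,interpolation=cv2.INTER_CUBIC)
B=cv2.resize(a[v-45:v+145-35,u-80:u+80],(400,380),interpolation=cv2.INTER_CUBIC)
C=cv2.resize(a[175:265,280:370],(400,400)[::1],interpolation=cv2.INTER_CUBIC)[:,:]
m=np.zeros((600,800,3),np.uint8);m[:380,:400]=A;m[:400,400:]=C;m[400:,400:]=cv2.resize(a[v-40:v+50,u-90:u+90],(400,200))
cv2.imwrite("pics/m5.png",cv2.convertScaleAbs(m,alpha=1.1,beta=15));print(u,v)
E
```

```text
8.7 [ 0.67120174 -0.15998091  0.1281543 ] [ 0.00769817  0.9536021  -0.00266426  0.30095959] [-0.56761778 -0.36059325 -0.6284178   0.76446772  0.30508948 -0.466674  ] 0.15006151592666928 [ 0.95552762 -0.6768349   0.11256918]
end (np.float64(326.45816561980155), np.float64(141.34681347694013))
off (np.float64(376.67410945385393), np.float64(140.27190499755983))
up (np.float64(326.3243728220716), np.float64(188.8607789362133))
326 141
```

View pics/m5.png

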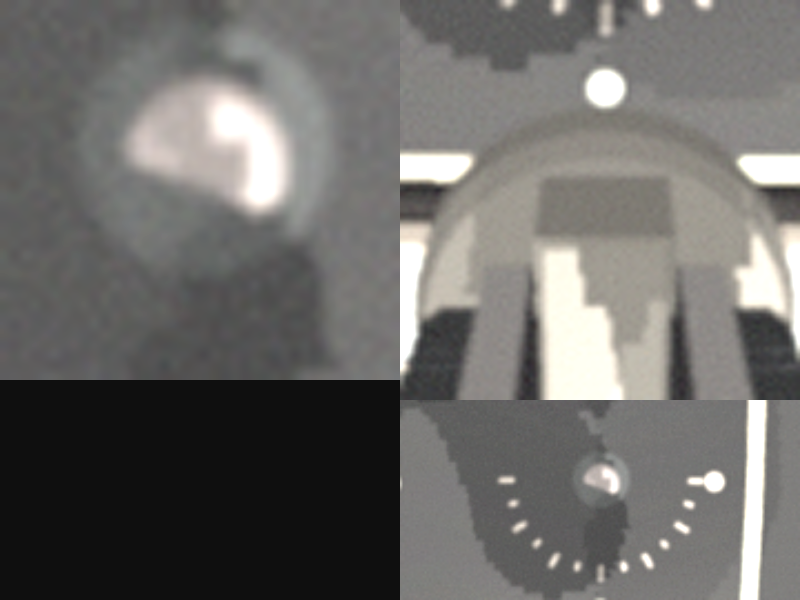

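The view shows the D-shaped shaft end clearly. Its flat edge runs from crop (130,160) to (260,212), so it faces up-slope and about 22° clockwise. The shaft centre is at about (326.5,137.4) px, the Off dot at (377,137.6), and the knob's wing is centred at u≈326.

Run:
```python
from h import *
import pickle
s,ci=pickle.load(open("w5.pkl","rb"));F=frame()
def hit(uv,h):
    c,d=ray("wrist",uv,ci);n=F[:,2];return c+d*((FOOT+n*h-c)@n)/(d@n)
for n,uv,h in(("end",(326.5,137.4),.013),("ring",(326,136.8),0),("off",(377,137.6),0),("up",(326,194.4),0)):
    print(n,F.T@(hit(uv,h)-FOOT)*1e3)
```

```text
end [-2.54217374  0.02252561 13.        ]
ring [-1.97764593e+00 -2.81659168e-01  5.61977036e-15]
off [-1.85440275e+00  3.46813689e+01  2.60298173e-14]
up [ 3.85233958e+01 -2.21476769e-01  5.72306071e-15]
```

```bash
sed -i 's/^FOOT=.*/FOOT=np.array([.6596,-.1594,.0573])/' h.py
cat >> h.py <<'E'
FOOT=FOOT+frame()@[-.0022,-.0001,0]
def rel(s=None):
    s=s or state();F=frame();M=R.from_quat(s["ee_rot"]).as_matrix();d=F.T@(s["ee_pos"]-FOOT)*1e3;x=F.T@-M[:,0]
    print("t",round(s["time_s"],2),"tcp mm",np.round(d,2),"phi",round(np.degrees(np.arctan2(x[1],x[0])),1),"tilt",np.round(np.degrees(F.T@M[:,2])[:2],2),"F",np.round(F.T@s["wrist_force"],1),"T",np.round(F.T@s["torque"],2),"w",round(s["width"],3),"g",round(s["grip_force"],1),"j6",round(s["joint_positions"][5],2))
E
python3 - <<'E'
from h import *
rel();goto(FOOT+frame()@[0,0,.03],toolrot(np.radians(-22)))
E
```

```text
Traceback (most recent call last):
  File "h.py", line 21, in <module>
    def frame(yaw=YAW):
                  ^^^
NameError: name 'YAW' is not defined
```

```bash
sed -i 's/^def frame/YAW=np.radians(-1.)\ndef frame/' h.py
python3 - <<'E'
from h import *
rel();goto(FOOT+frame()@[0,0,.03],toolrot(np.radians(-22)))
E
```

```text
t 8.75 tcp mm [52.67 -0.42 51.81] phi 0.1 tilt [ 0.09 -0.01] F [-0.1  0.6 -0.3] T [-0.03  0.58  0.03] w 0.149 g 50.0 j6 -0.47
d [0.0527 0.0005 0.0217] rot [1.000e-04 1.600e-03 3.851e-01]
```

Request:
servo_tool(
  targets=[
    {"delta_pos": [0.0264,0.0002,0.005],"rot": [0,0,0]},
    {"delta_pos": [0.0263,0.0003,0.0167],"rot": [0,0,0]},
    {"delta_pos": [0,0,0],"rot": [0,0.0016,0.1284]},
    {"delta_pos": [0,0,0],"rot": [0,0,0.1284]},
    {"delta_pos": [0,0,0],"rot": [0,0,0.1283]},
  ],
)

```text
time_s: 9.25
ee_pos: [0.6403, -0.1593, 0.0809]
ee_rot: [0.193, 0.934, 0.055, 0.296]
wrist_force: [-0.1, -0.1, 0.8]
width: 0.146
grip_force: 50.0
```

Request:
servo_tool(
  targets=[
    {"delta_pos": [0,0,0],"rot": [0,0,0]},
    {"delta_pos": [0,0,0],"rot": [0,0,0]},
  ],
)

```text
time_s: 9.45
ee_pos: [0.6402, -0.159, 0.0804]
ee_rot: [0.189, 0.935, 0.054, 0.296]
wrist_force: [0.1, -0.1, -0.7]
width: 0.151
grip_force: 50.0
```

Run:
```python
from h import *
rel();goto(FOOT+frame()@[0,0,.018],toolrot(np.radians(-22)))
```

```text
t 9.45 tcp mm [-0.47  0.14 30.03] phi -21.8 tilt [ 0.04 -0.03] F [-0.3 -0.1 -0.6] T [-0.04  0.55 -0.02] w 0.151 g 50.0 j6 -0.12
d [-0.0005  0.      0.012 ] rot [-0.0002  0.0008  0.0034]
```

Request:
servo_tool(
  targets=[
    {"delta_pos": [-0.0005,0,0.006],"rot": [0,0,0]},
    {"delta_pos": [0,0,0.006],"rot": [0,0,0]},
    {"delta_pos": [0,0,0.003],"rot": [0,0,0]},
    {"delta_pos": [0,0,0],"rot": [0,0,0]},
  ],
)

```text
time_s: 9.85
ee_pos: [0.6485, -0.1587, 0.0662]
ee_rot: [0.19, 0.935, 0.055, 0.295]
wrist_force: [0.1, -0.0, -0.6]
width: 0.153
grip_force: 50.2
```

Request:
servo_tool(
  targets=[
    {"delta_pos": [0,0,0.0015],"rot": [0,0,0]},
    {"delta_pos": [0,0,0.0015],"rot": [0,0,0]},
    {"delta_pos": [0,0,0.0015],"rot": [0,0,0]},
    {"delta_pos": [0,0,0],"rot": [0,0,0]},
  ],
)

```text
time_s: 10.25
ee_pos: [0.6517, -0.1592, 0.0637]
ee_rot: [0.19, 0.934, 0.055, 0.296]
wrist_force: [1.8, -1.2, 1.2]
width: 0.152
grip_force: 49.9
```

```bash
python3 -c "
from h import *
rel()"
```

```text
t 10.25 tcp mm [-0.62  0.15  9.79] phi -22.0 tilt [ 0.04 -0.01] F [ 2.2 -1.1 -0. ] T [-0.27 -0.11  0.04] w 0.152 g 49.9 j6 -0.1
```

Request:
servo_tool(
  targets=[
    {"delta_pos": [0,0,0.0015],"rot": [0,0,0]},
    {"delta_pos": [0,0,0.0015],"rot": [0,0,0]},
    {"delta_pos": [0,0,0],"rot": [0,0,0]},
    {"delta_pos": [0,0,0],"rot": [0,0,0]},
  ],
)

```text
time_s: 10.65
ee_pos: [0.6533, -0.1592, 0.0612]
ee_rot: [0.19, 0.934, 0.055, 0.296]
wrist_force: [6.1, -2.0, -0.1]
width: 0.149
grip_force: 49.7
```

```bash
python3 -c "
from h import *
rel()"
```

```text
t 10.65 tcp mm [-0.69  0.17  6.81] phi -22.0 tilt [ 0.04 -0.01] F [ 4.9 -1.9 -3.6] T [-0.48 -0.56  0.  ] w 0.149 g 49.7 j6 -0.1
```

Request:
servo_tool(
  targets=[
    {"delta_pos": [-0.0005,-0.0001,0.001],"rot": [0,0,0]},
    {"delta_pos": [0,0,0.0015],"rot": [0,0,0]},
    {"delta_pos": [0,0,0.0015],"rot": [0,0,0]},
    {"delta_pos": [0,0,0],"rot": [0,0,0]},
  ],
)

```text
time_s: 11.05
ee_pos: [0.6558, -0.1594, 0.0578]
ee_rot: [0.191, 0.934, 0.055, 0.296]
wrist_force: [4.6, -2.4, 0.8]
width: 0.148
grip_force: 49.8
```

```bash
python3 -c "
from h import *
rel()"
```

```text
t 11.05 tcp mm [-0.64  0.02  2.62] phi -22.1 tilt [0.   0.01] F [ 4.2 -2.3 -2. ] T [-0.51 -0.47  0.03] w 0.148 g 49.8 j6 -0.1
```

Sliding on well: 2.6 mm now, with home expected near -1.3 mm. I'll continue in small steps.

Request:
servo_tool(
  targets=[
    {"delta_pos": [-0.0004,0,0.001],"rot": [0,0,0]},
    {"delta_pos": [0,0,0.001],"rot": [0,0,0]},
    {"delta_pos": [0,0,0.001],"rot": [0,0,0]},
    {"delta_pos": [0,0,0],"rot": [0,0,0]},
  ],
)

```text
time_s: 11.45
ee_pos: [0.657, -0.1594, 0.0562]
ee_rot: [0.191, 0.935, 0.055, 0.295]
wrist_force: [-23.7, 3.5, 21.9]
width: 0.156
grip_force: 54.3
```

Request:
servo_tool(
  targets=[
    {"delta_pos": [0,0,0.001],"rot": [0,0,0]},
    {"delta_pos": [0,0,0],"rot": [0,0,0]},
    {"delta_pos": [0,0,0],"rot": [0,0,0]},
  ],
)

```text
time_s: 11.75
ee_pos: [0.6571, -0.1594, 0.0562]
ee_rot: [0.191, 0.935, 0.055, 0.294]
wrist_force: [-46.1, 6.4, 40.0]
width: 0.152
grip_force: 58.0
```

```bash
python3 -c "
from h import *
rel()"
```

```text
t 11.75 tcp mm [-0.44  0.07  0.53] phi -22.1 tilt [-0.14  0.02] F [-14.9   5.5  59.3] T [1.27 3.64 0.02] w 0.152 g 58.0 j6 -0.09
```

Firm axial contact: 59 N and no further travel, consistent with the skirt being home. I'll ease off and then turn anticlockwise.

Request:
servo_tool(
  targets=[
    {"delta_pos": [0.0003,0,-0.0013],"rot": [0,0,0]},
    {"delta_pos": [0,0,0],"rot": [0,0,0]},
    {"delta_pos": [0,0,0],"rot": [0,0,-0.06]},
    {"delta_pos": [0,0,0],"rot": [0,0,-0.06]},
    {"delta_pos": [0,0,0],"rot": [0,0,-0.06]},
  ],
)

```text
time_s: 12.25
ee_pos: [0.6574, -0.1596, 0.0565]
ee_rot: [0.105, 0.948, 0.028, 0.3]
wrist_force: [-6.8, -0.3, 12.2]
width: 0.155
grip_force: 52.0
```

```bash
python3 -c "
from h import *
rel()"
```

```text
t 12.25 tcp mm [-0.04 -0.12  0.65] phi -11.6 tilt [ 0.01 -0.01] F [ 1.4 -0.4 14. ] T [-0.15  0.3  -0.08] w 0.155 g 52.0 j6 -0.28
```

Request:
servo_tool(
  targets=[
    {"delta_pos": [0,0,0],"rot": [0,0,-0.12]},
    {"delta_pos": [0,0,0],"rot": [0,0,-0.12]},
    {"delta_pos": [0,0,0],"rot": [0,0,-0.12]},
    {"delta_pos": [0,0,0],"rot": [0,0,-0.12]},
  ],
)

```text
time_s: 12.65
ee_pos: [0.6579, -0.1593, 0.0569]
ee_rot: [-0.125, 0.945, -0.044, 0.298]
wrist_force: [-3.7, 1.5, 11.1]
width: 0.151
grip_force: 51.5
```

Request:
servo_tool(
  targets=[
    {"delta_pos": [0,0,0],"rot": [0,0,-0.12]},
    {"delta_pos": [0,0,0],"rot": [0,0,-0.12]},
    {"delta_pos": [0,0,0],"rot": [0,0,-0.12]},
    {"delta_pos": [0,0,0],"rot": [0,0,-0.12]},
  ],
)

```text
time_s: 13.05
ee_pos: [0.6578, -0.1589, 0.0568]
ee_rot: [-0.346, 0.888, -0.114, 0.279]
wrist_force: [-6.3, 3.3, 14.2]
width: 0.15
grip_force: 52.0
```

Request:
servo_tool(
  targets=[
    {"delta_pos": [0,0,0],"rot": [0,0,-0.12]},
    {"delta_pos": [0,0,0],"rot": [0,0,-0.12]},
    {"delta_pos": [0,0,0],"rot": [0,0,-0.12]},
    {"delta_pos": [0,0,0],"rot": [0,0,-0.12]},
    {"delta_pos": [0,0,0],"rot": [0,0,0]},
  ],
)

```text
time_s: 13.55
ee_pos: [0.6575, -0.1587, 0.0567]
ee_rot: [-0.547, 0.781, -0.176, 0.244]
wrist_force: [-7.7, 4.8, 14.0]
width: 0.149
grip_force: 52.3
```

```bash
python3 -c "
from h import *
rel()"
```

```text
t 13.55 tcp mm [0.14 0.8  0.65] phi 71.0 tilt [0.03 0.1 ] F [ 1.6  4.7 15.9] T [0.76 0.36 0.05] w 0.149 g 52.3 j6 -1.72
```

Request:
servo_tool(
  targets=[
    {"delta_pos": [0,0,0],"rot": [0,0,-0.08]},
    {"delta_pos": [0,0,0],"rot": [0,0,-0.08]},
    {"delta_pos": [0,0,0],"rot": [0,0,-0.08]},
    {"delta_pos": [0,0,0],"rot": [0,0,0]},
  ],
)

```text
time_s: 13.95
ee_pos: [0.6574, -0.1585, 0.0565]
ee_rot: [-0.636, 0.71, -0.204, 0.221]
wrist_force: [-11.3, 5.1, 15.6]
width: 0.149
grip_force: 52.6
```

```bash
python3 -c "
from h import *
rel()"
```

```text
t 13.95 tcp mm [-0.12  0.94  0.62] phi 84.7 tilt [0.01 0.11] F [-0.3  4.9 19.3] T [0.78 0.59 0.03] w 0.149 g 52.6 j6 -1.96
```

Request:
servo_tool(
  targets=[
    {"delta_pos": [0,0,0],"rot": [0,0,-0.06]},
    {"delta_pos": [0,0,0],"rot": [0,0,-0.05]},
    {"delta_pos": [0,0,0],"rot": [0,0,0]},
  ],
)

```text
time_s: 14.25
ee_pos: [0.6573, -0.1585, 0.0565]
ee_rot: [-0.674, 0.675, -0.216, 0.21]
wrist_force: [-11.6, 4.8, 15.7]
width: 0.148
grip_force: 52.8
```

```bash
python3 -c "
from h import *
rel()"
```

```text
t 14.25 tcp mm [-0.14  0.93  0.64] phi 90.9 tilt [0.   0.11] F [-0.6  4.6 19.6] T [0.87 0.68 0.01] w 0.148 g 52.8 j6 -2.07
```

Request:
servo_tool(
  targets=[
    {"delta_pos": [0,0,0],"rot": [0,0,-0.05]},
    {"delta_pos": [0,0,0],"rot": [0,0,-0.04]},
    {"delta_pos": [0,0,0],"rot": [0,0,0]},
  ],
)

```text
time_s: 14.55
ee_pos: [0.6572, -0.1585, 0.0564]
ee_rot: [0.704, -0.644, 0.225, -0.2]
wrist_force: [-12.8, 5.7, 16.5]
width: 0.152
grip_force: 52.9
```

```bash
python3 -c "
from h import *
rel()"
```

```text
t 14.55 tcp mm [-0.25  0.95  0.64] phi 96.1 tilt [-0.01  0.11] F [-1.1  5.5 20.9] T [ 0.85  0.74 -0.02] w 0.152 g 52.9 j6 -2.15
```

Request:
servo_tool(
  targets=[
    {"delta_pos": [0,0,0],"rot": [0,0,-0.04]},
    {"delta_pos": [0,0,0],"rot": [0,0,-0.04]},
    {"delta_pos": [0,0,0],"rot": [0,0,0]},
  ],
)

```text
time_s: 14.85
ee_pos: [0.6572, -0.1585, 0.0564]
ee_rot: [0.729, -0.615, 0.232, -0.191]
wrist_force: [-13.9, 5.3, 17.0]
width: 0.148
grip_force: 52.9
```

```bash
python3 -c "
from h import *
rel()"
```

```text
t 14.85 tcp mm [-0.31  0.93  0.64] phi 100.6 tilt [-0.01  0.11] F [-1.7  5.  22. ] T [ 0.89  0.79 -0.06] w 0.148 g 52.9 j6 -2.23
```

Request:
servo_tool(
  targets=[
    {"delta_pos": [0,0,0],"rot": [0,0,-0.04]},
    {"delta_pos": [0,0,0],"rot": [0,0,-0.03]},
    {"delta_pos": [0,0,0],"rot": [0,0,0]},
  ],
)

```text
time_s: 15.15
ee_pos: [0.6572, -0.1585, 0.0564]
ee_rot: [0.75, -0.589, 0.239, -0.182]
wrist_force: [-14.3, 4.7, 16.9]
width: 0.149
grip_force: 53.0
```

```bash
python3 -c "
from h import *
rel()"
```

```text
t 15.15 tcp mm [-0.36  0.94  0.64] phi 104.6 tilt [-0.02  0.11] F [-2.1  4.4 22.1] T [ 0.93  0.88 -0.07] w 0.149 g 53.0 j6 -2.3
```

Request:
servo_tool(
  targets=[
    {"delta_pos": [0,0,0],"rot": [0,0,-0.03]},
    {"delta_pos": [0,0,0],"rot": [0,0,-0.03]},
    {"delta_pos": [0,0,0],"rot": [0,0,0]},
  ],
)

```text
time_s: 15.45
ee_pos: [0.6571, -0.1585, 0.0563]
ee_rot: [0.767, -0.567, 0.244, -0.175]
wrist_force: [-13.9, 5.0, 18.0]
width: 0.148
grip_force: 53.1
```

```bash
python3 -c "
from h import *
rel()"
```

```text
t 15.45 tcp mm [-0.44  1.    0.62] phi 108.1 tilt [-0.02  0.11] F [-1.2  4.8 22.8] T [ 0.9   0.9  -0.13] w 0.148 g 53.1 j6 -2.36
```

```bash
python3 w.py w6
python3 - <<'E'
from h import *
import pickle
s,ci=pickle.load(open("w6.pkl","rb"));F=frame()
a=cv2.imread("pics/w6.png");b=cv2.imread("pics/w5.png")
# knob seen in the hand: compare the tool-fixed wing-end patch w5 vs w6 by edges
for im in(b,a):
    g=cv2.cvtColor(im,cv2.COLOR_BGR2GRAY).astype(int)
    for r in(218,222,236):
        d=np.abs(np.diff(g[r,295:358]));print(r,[(295+int(i),int(d[i])) for i in np.argsort(-d)[:6]])
    d=np.abs(np.diff(g[190:240,326]));print([(190+int(i),int(d[i])) for i in np.argsort(-d)[:5]])
E
```

```text
15.45 [ 0.65710028 -0.15845916  0.05629845] [ 0.76714689 -0.56673142  0.24417003 -0.17516318] [-0.58136517 -0.34228165 -0.74752855  0.63255377  0.31316813 -2.36428624] 0.14751663297728088 [-13.93307593   5.0188494   17.98046802]
218 [(340, 16), (310, 15), (311, 13), (339, 8), (356, 8), (341, 8)]
222 [(340, 12), (310, 11), (311, 10), (309, 9), (336, 9), (341, 9)]
236 [(309, 40), (354, 38), (355, 37), (319, 37), (320, 32), (311, 28)]
[(198, 93), (190, 84), (199, 38), (197, 20), (214, 14)]
218 [(311, 34), (310, 27), (312, 15), (340, 15), (339, 8), (351, 8)]
222 [(310, 32), (311, 32), (309, 15), (354, 8), (348, 7), (355, 7)]
236 [(309, 37), (298, 33), (310, 27), (340, 23), (339, 20), (299, 20)]
[(213, 33), (227, 27), (235, 25), (210, 21), (214, 21)]
```

Request:
servo_tool(
  targets=[
    {"delta_pos": [0,0,0],"rot": [0,0,-0.04]},
    {"delta_pos": [0,0,0],"rot": [0,0,-0.03]},
    {"delta_pos": [0,0,0],"rot": [0,0,0]},
  ],
)

```text
time_s: 15.8
ee_pos: [0.6569, -0.1585, 0.0562]
ee_rot: [0.786, -0.54, 0.25, -0.166]
wrist_force: [-15.8, 6.7, 19.0]
width: 0.147
grip_force: 53.3
```

```bash
python3 -c "
from h import *
rel()"
```

```text
t 15.8 tcp mm [-0.63  0.98  0.61] phi 112.1 tilt [-0.04  0.11] F [-2.1  6.4 24.7] T [ 0.97  1.08 -0.25] w 0.147 g 53.3 j6 -2.43
```

Request:
servo_tool(
  targets=[
    {"delta_pos": [0,0,-0.0003],"rot": [0,0,0.08]},
    {"delta_pos": [0,0,0],"rot": [0,0,0.08]},
    {"delta_pos": [0,0,0],"rot": [0,0,0.08]},
    {"delta_pos": [0,0,0],"rot": [0,0,0.06]},
    {"delta_pos": [0.0005,0,0],"rot": [0,0,0]},
  ],
)

```text
time_s: 16.3
ee_pos: [0.657, -0.159, 0.0563]
ee_rot: [0.696, -0.652, 0.222, -0.202]
wrist_force: [-10.4, 5.8, 14.0]
width: 0.151
grip_force: 52.3
```

```bash
python3 -c "
from h import *
rel()"
```

```text
t 16.3 tcp mm [-0.47  0.45  0.68] phi 94.7 tilt [-0.02  0.11] F [-0.6  5.6 17.6] T [ 0.98  0.58 -0.13] w 0.151 g 52.3 j6 -2.13
```

Request:
servo_tool(
  targets=[
    {"delta_pos": [0,0,0],"rot": [0,0,0]},
    {"delta_pos": [0,0,0],"rot": [0,0,0]},
    {"delta_pos": [0,0,0],"rot": [0,0,0]},
    {"delta_pos": [0,0,0],"rot": [0,0,0]},
  ],
  hand=-0.3,
)

```text
time_s: 16.7
ee_pos: [0.6566, -0.1596, 0.0551]
ee_rot: [0.697, -0.652, 0.222, -0.201]
wrist_force: [-0.3, -0.3, -0.3]
width: 0.349
grip_force: 0.0
```

Request:
servo_tool(
  targets=[
    {"delta_pos": [0,0,-0.02],"rot": [0,0,0]},
    {"delta_pos": [0,0,-0.03],"rot": [0,0,0]},
    {"delta_pos": [0,0,-0.04],"rot": [0,0,0]},
    {"delta_pos": [0,0,0],"rot": [0,0,0]},
    {"delta_pos": [0,0,0],"rot": [0,0,0]},
  ],
)

```text
time_s: 17.2
ee_pos: [0.6058, -0.1595, 0.1308]
ee_rot: [0.696, -0.651, 0.224, -0.202]
wrist_force: [-0.3, 0.7, -1.8]
width: 0.347
grip_force: 0.0
```

```bash
python3 w.py w7
python3 - <<'E'
from h import *
import pickle
s,ci=pickle.load(open("w7.pkl","rb"));F=frame();rel()
a=cv2.imread("pics/w7.png")
P=lambda x,y,z:np.round(proj("wrist",FOOT+F@[x/1e3,y/1e3,z/1e3],ci),1)
print("axis top",P(0,0,34),"tip exp",P(0,22,30),"blunt",P(0,-19,34),"skirt",P(0,0,10),"off",P(0,34.5,0))
u,v=P(0,0,20).astype(int)
w=a[v-50:v+50,u-50:u+50];g=cv2.cvtColor(w,cv2.COLOR_BGR2GRAY)
np.set_printoptions(linewidth=300)
print(u,v);print(g[4::3,::3][:, :])
E
```

```text
17.2 [ 0.60577355 -0.15951445  0.13083052] [ 0.69634824 -0.6513584   0.2240603  -0.20156474] [-0.64695271 -0.58808888 -0.78454098  0.85739172  0.34420754 -2.19263937] 0.3471632203728892 [-0.25650564  0.66450974 -1.82913887]
t 17.25 tcp mm [-0.99 -0.5  90.  ] phi 94.8 tilt [-0.03  0.01] F [ 0.5 -0.4 -0.1] T [ 0.01  0.61 -0.02] w 0.35 g 0.0 j6 -2.19
axis top [326.2 209.5] tip exp [323.7 235.1] blunt [328.4 184.4] skirt [326.1 200.6] off [322.8 235.2]
326 204
[[70 71 71 ... 65 64 68]
 [76 68 72 ... 64 66 68]
 [69 69 67 ... 66 66 64]
 ...
 [89 84 81 ... 85 81 30]
 [59 86 83 ... 85 88 56]
 [76 86 85 ... 87 86 77]]
```

Request:
servo_tool(
  targets=[
    {"delta_pos": [-0.045,0,-0.02],"rot": [0,0,0]},
    {"delta_pos": [0,0,0],"rot": [0,0,0]},
    {"delta_pos": [0,0,0],"rot": [0,0,0]},
  ],
)

```text
time_s: 17.55
ee_pos: [0.5916, -0.1129, 0.1428]
ee_rot: [0.697, -0.651, 0.222, -0.202]
wrist_force: [0.5, -0.2, 0.8]
width: 0.35
grip_force: 0.0
```

```bash
python3 w.py w8
python3 - <<'E'
from h import *
import pickle
s,ci=pickle.load(open("w8.pkl","rb"));F=frame()
a=cv2.imread("pics/w8.png")
P=lambda x,y,z:np.round(proj("wrist",FOOT+F@[x/1e3,y/1e3,z/1e3],ci),1)
print("axis top",P(0,0,34),"tip exp",P(0,22,30),"blunt",P(0,-19,34),"skirtlo",P(0,0,0),"off",P(0,34.5,0))
u,v=P(0,0,20).astype(int)
g=cv2.cvtColor(a,cv2.COLOR_BGR2GRAY)
print(u,v)
for r in range(v-40,v+44,2):print(r,"".join(" .:-=+*#%@"[min(9,int(x)//26)] for x in g[r,u-42:u+42]))
E
```

```text
17.55 [ 0.59161867 -0.11286582  0.14282014] [ 0.6971551  -0.65106383  0.22240519 -0.20156037] [-0.57539327 -0.71154881 -0.84182325  0.90628432  0.30929059 -2.12926694] 0.35014509376214903 [ 0.45252803 -0.21993983  0.8185952 ]
axis top [324.1 143.1] tip exp [321.7 170.4] blunt [326.2 118.2] skirtlo [324.2 139.4] off [320.9 178.1]
324 141
101 :::::::::::::::::::::-::::::::::::::::::::::::::::::::::::::::::::::::::::::::::::::
103 ::::::::::::::::::::::::::::::::::::::::::::----::::::::::::::::::::::::::::::::::::
105 :::::::::::::::::::::::::::::::::::::--:::::-**=-:::::::::::::::::::::::::::::::::::
107 ::::::::::::::::::::::::::=**=:::::-+#+-::::=##=::::::::::::::::::::::::::::::::::::
109 ::::::::::::::::::::::::::-+**=::::-=*+-::::-++-::::::::::::::::::::::::::::::::::::
111 :::::::::::::::::::::::::::-+++-:::::::::::::::::::::::::::::::::...:::..:.:...:::::
113 ::::::::::::::::::::-==-:::::--:::::-:------:::::::::......:..:::..........:.....:::
115 ::::::::::::::::::::=**+-::::::---==========--------:::::......:..:....:.:.:....::::
117 ::::::::::::::-::::::---:::--====+++++++===-=
[... 2276 characters left out ...]
:::::::::::::::---:::::=*#+::::-=++====-:::::::::::::::::::::::::::::::::::::
171 ::::::::::::::::::::::::::::::-==-::::-**++==-::::::::::::::::::::::::::::::::::::::
173 ::::::::::::::::::::::::::::::::::::::=**=-:::::::::::::::::::::::::::::::::::::::::
175 ::::::::::::::::::::::::::::::::::::-=+*+=-:::::::::::::::::::::::::::::::::::::::::
177 :::::::::::::::::::::::::::::::::::-+%%%%%*-::::::::::::::::::::::::::::::::::::::::
179 :::::::::::::::::::::::::::::::::::-*%%%%%#=::::::::::::::::::::::::::::::::::::::::
181 ::::::::::::::::::::::::::::::::::::-+*##*=:::::::::::::::::::::::::::::::::::::::::
183 :::::::::::::::::::::::::::::::::::::::--:::::::::::::::::::::::::::::::::::::::::::
```

The map shows the pointer at about 95° with its tip at (324,171), beside the Off dot at (321,179), and the skirt centred on the shaft. Last check: the seating height, from the apparent size.

Run:
```python
from h import *
import pickle
s,ci=pickle.load(open("w8.pkl","rb"));F=frame()
g=cv2.cvtColor(cv2.imread("pics/w8.png"),cv2.COLOR_BGR2GRAY).astype(float)
P=lambda x,y,z:proj("wrist",FOOT+F@[x/1e3,y/1e3,z/1e3],ci)
for dz in(0,13):
    c=[[P(23*np.cos(t),23*np.sin(t),h+dz) for t in np.linspace(0,6.28,73)] for h in(0,14)];c=np.array(c).reshape(-1,2)
    print(dz,"skirt u",c[:,0].min(),c[:,0].max(),"v",c[:,1].min(),c[:,1].max(),"wing w",P(-7,-10,34+dz)[0]-P(7,-10,34+dz)[0],"len",P(0,22,30+dz)[1]-P(0,-19,34+dz)[1])
G=cv2.GaussianBlur(g,(3,3),0)
for r in(129,139,143):
    d=np.gradient(G[r,285:365]);print(r,[(285+int(i),round(d[i])) for i in np.where((abs(d)>4))[0]])
d=np.gradient(G[100:135,331]);print([(100+int(i),round(d[i])) for i in np.where(abs(d)>4)[0]])
```

```text
0 skirt u 296.2489608227664 352.0255943445628 v 112.95964019359994 168.21388714047336 wing w 18.48472431437341 len 52.17620715217281
13 skirt u 294.7351095059708 353.44682141182307 v 112.91751509325555 171.07269976265428 wing w 19.557808852437915 len 55.091615579802465
129 [(291, 13), (292, 29), (293, 28), (294, 5), (295, -21), (296, -29), (297, -17), (299, 18), (300, 22), (301, 17), (302, 11), (303, 6), (331, -5), (332, -14), (333, -23), (334, -20), (335, -9), (348, -7), (349, -10), (350, -10), (351, -7), (364, 5)]
139 [(289, 5), (293, -4), (294, -6), (296, 12), (297, 26), (298, 26), (299, 14), (300, 5), (331, -6), (332, -15), (333, -22), (334, -19), (335, -9), (347, 5), (348, 5), (350, -10), (351, -15), (352, -15), (353, -11), (354, -5), (363, 6), (364, 8)]
143 [(290, 5), (291, 9), (292, 9), (294, -7), (295, -7), (296, 7), (297, 23), (298, 25), (299, 15), (300, 6), (331, -6), (332, -15), (333, -22), (334, -18), (335, -8), (346, 5), (347, 5), (349, -4), (350, -10), (351, -15), (352, -16), (353, -12), (354, -6), (363, 6), (364, 7)]
[(113, 7), (114, 12), (115, 10), (116, 7), (117, 7), (118, 12), (119, 16), (120, 14), (121, 8)]
```

The measured skirt width of 54 px matches home (55.8) and not the raised position (58.7). I'm handing in.

```bash
python3 -c "
from rig import ctrl
print(ctrl.close_job())"
```

```text
the job is handed in; nothing more can be done
None
```

The speed knob is back on its shaft, seated on the panel and turned to the Off stop, with its pointer within about 5° of the Off dot, and it has been released; the job is handed in at about 18 s (the stop was felt as rising torque at 105–112° rather than a sharp jump, so I eased the knob back from it within its play).

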